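Re-set the drying blower's damper to its third click

TASK

The fish print is drying in front of the bench blower: re-set the blower's air damper by feel. With the fingertips, push the upright lever in the slot on the blower's deck fully shut, right to the end of its slot on the turning knob's side (the right-hand end seen from the robot), then push it back the other way, count three clicks and leave it at rest in the third notch, never going past that notch. Only push the lever, do not pinch it, and leave the knob and all the other things where they are.

Things in the scene. Friction and masses are not known exactly. Their poses are not given: they have to be found in the camera images.
- blower: Bench drying blower, fixed: grey box 180 (x) x 300 (y) x 90 mm high. Origin: centre of its underside; x to its rear (away from the robot), y to its left seen from the robot, z up; turned up to 0.4 rad. Its flat top is the deck, 90 mm over the table. The lever's slot runs along box y on the line x = -30 mm, middle at y = 0; nothing else stands within 45 mm of that line, to y = +-130 mm.
- damper (a joint): Lever travel in m along box +y: 0 = fully shut (stop at the -y end, knob's side), 0.096 = open stop. Sprung notches every 16 mm: 0 (shut), 0.016, 0.032, 0.048 (third click) and so on. Leaving a notch takes about 5 N, most at 4 mm; past half way (8 mm) the lever snaps ahead of the finger into the next notch; let go before that, it springs back. Starts in notch 1 or 2, rarely between.
- damper_top (a point): Centre of the lever's top. The lever is an upright black paddle rising 42 mm over the deck (top 132 mm over the table): 28 mm wide across the slot (box x), 16 mm thick along it (box y). Its two broad faces look along the slot, 8 mm either side of this point: push there.
- heat_knob (a joint): The heat knob, a black bar grip on a round aluminium base 60 mm across, on the deck's rear right corner at box x = 58, y = -115 mm: angle in rad, 0 at the start. Not to be turned.
- ink_tin: Ink tin 54 mm across, 42 mm high, standing loose on the deck behind the slot, towards the left; origin at the centre of its underside. Bystander.
- clamp_weight: Steel weight 40 mm across, 36 mm high, standing loose on the deck behind the slot near the middle; origin at the centre of its underside. Bystander.
- water_cup: Clear plastic cup 72 mm across, 85 mm high, on the table left of the blower; origin at the centre of its underside. Bystander.
- brush: Brush 190 mm long lying on the table to the right of the blower; origin under its middle. Bystander.
- tub: White open plastic tub 120 x 90 x 60 mm on the table, far left; origin at the centre of its underside. Bystander.
- ink_jar: Ink jar 60 mm across, 75 mm high with a black cap, on the table right of the blower; origin at the centre of its underside. Bystander.
- brayer: Ink roller (brayer) about 170 mm long, 38 mm high, lying on the table at the right; origin under its frame. Bystander.

How it is judged:
By the outcome, as a careful person would: the job done as asked, in the order asked, and still so for the second after the job is handed in, with the robot touching nothing.
It also fails if it takes over 48 s, if anything falls off the work surface, if the arm or the gripper's body presses on something with over 40 N, if the wrist force passes 120 N, or if a joint passes its speed limit or range.

ROBOT

A 7-joint arm with a two-finger parallel gripper is mounted at the origin on the work surface. World frame = base frame: x ahead of the robot, y to its left, z up, the work surface at z = 0. Lengths are in m, angles in rad, forces in N, time in s.
With the tool pointing down it reaches from about 0.4 to 0.85 m from the base axis. Payload 4.5 kg.
Tool frame: the origin (TCP) lies between the finger pads; the fingertips stand 22 mm ahead of it and the grasp point (between the pads) lies 3 mm ahead of it; z points along the fingers, y is the direction in which the jaws open and shut (so a half turn about z gives the same grasp; the last joint's range is limited). The gripper opens to 85 mm and grips with 20 to 120 N. Pads are 22 mm wide; open, the fingers measure 114 mm over their backs; the gripper's body (76 mm by 85 mm) begins 54 mm behind the grasp point. The pads swing forward as they close: fully open they stand 13 mm farther back than shut.
Start: joints at [1.378, 0.689, -0.195, 1.565, 0.157, 0.902, -0.215], TCP at [0.141, -0.609, 0.253] pointing down, gripper open.
Joint ranges: [-3.01, 3.01], [-0.46, 2.08], [-1.47, 1.51], [0.13, 2.56], [-1, 4.14], [0.04, 2.09], [-2.66, 2.66]. Speed limits (rad/s): [2.57, 2.57, 3.14, 3.14, 3.14, 3.14, 3.14].

INTERFACE

Orientations are given as a rotation vector (axis times angle).
In Python, from station import arm, camera, camera_info, workorder gives the robot as it stands.
- The arm moves only by the tool servo_tool, never from a script. Its arguments are lists of equal length, an entry for each row: "delta_rot": the turn, a rotation vector about the tool's x, y, z in rad, a list of three; "offset": the shift along the tool's x, y, z in mm, a list of three; "grip": the closure in counts, from 0 (fully open) to 255 (shut). In form: {"delta_rot": [[wx, wy, wz], ...], "offset": [[tx, ty, tz], ...], "grip": [grip, ...]}. A call has 1 to 20 rows; each row shifts and turns the commanded pose from where the row before left it, along the tool's axes as they then stand; what a row does not reach is not made up. A row lasts 1/10 s, in which the tool goes at most 50 mm and 8.59 degrees, less where a joint would pass 70% of its speed; a pose out of reach is approached as far as the arm can. A call with a gripper value outside its range is refused whole. The fingers move at their own pace and stop on an object; "squeeze" is the grip in N (left out, the last holds). Time passes only in rows, so rows that do not move let the fingers close. It gives the time, the measured TCP pose, the force and the opening at its end, in the units of the state.
- arm.observe(): the state, without advancing time (a new reading comes with each control period).
- camera(name): name is "side" or "top" or "wrist"; returns the picture (400x640x3 uint8, red, green, blue); there is no depth.
- camera_info(name): a dict with "camera_matrix" (3x3 intrinsics, pixels), "pose" (4x4, takes a point from camera to world coordinates). Camera axes: x right, y down, z forward; pixel columns grow to the right and rows downward; lengths in m; the calibration is good to about 2 mm. A picture is of the moment at which its call begins: read the wrist's pose just before it. camera_info takes no time and is no camera call; for the wrist camera it gives the pose at the moment of the call.
- workorder.finish_job(): hands the job in, once; it reports no verdict.
The state is a dict: "time_s": time; "qpos": joint angles; "joint_velocities": joint speeds; "effort": joint torques, N m; "position": TCP position; "orientation": TCP orientation; "force": force on the tool from outside, world axes, zero at the start; "torque": the same for the moment, N m; "gripper_width": finger opening in m.
Only numpy, scipy, OpenCV 4.12 (cv2) and the standard library are available. Lean on these libraries where they do the work, as an engineer would, in place of code of your own. Each camera call takes 0.05 s, during which the arm holds its last target. There are 200 camera calls.

## Working session

There is one attempt and no reset: what is moved stays moved. The work goes in short steps, Python scripts to look and compute and a tool call to move; the robot and the scene stay as the last step left them, time stands still between calls to the robot, and variables do not carry over. Pictures are saved under pics/ and viewed, about 8 in all and at most 12, crops included, and the job is handed in when it is done.

Besides the shell and the picture viewer there is one more tool, called after "Emit:" as name(argument=value, ...), one argument or row to a line, values as JSON. servo_tool: Moves the arm, as the interface text tells. Its arguments: {"type":"object","properties":{"delta_rot":{"type":"array","items":{"type":"array","items":{"type":"number"}}},"offset":{"type":"array","items":{"type":"array","items":{"type":"number"}}},"grip":{"type":"array","items":{"type":"number"}},"squeeze":{"type":"number"}},"required":["delta_rot","offset","grip"]}

```bash
mkdir -p pics; ls; python3 - <<'E'
from station import arm,camera,camera_info
import cv2,numpy as np
s=arm.observe();print({k:np.round(v,3) for k,v in s.items()})
for n in("top","side"):
    i=camera_info(n);print(n,np.round(i["camera_matrix"],1).tolist(),np.round(i["pose"],3).tolist())
    cv2.imwrite(f"pics/{n}0.png",camera(n)[:,:,::-1])
E
```

```text
pics
{'time_s': np.float64(0.0), 'qpos': array([ 1.378,  0.69 , -0.195,  1.566,  0.157,  0.903, -0.215]), 'joint_velocities': array([-0.   ,  0.001,  0.   , -0.001, -0.001, -0.   , -0.001]), 'effort': array([-1.0000e-03, -5.3962e+01, -1.2670e+00, -1.5855e+01,  9.0000e-03,
        1.0000e-02,  0.0000e+00]), 'position': array([ 0.14 , -0.608,  0.252]), 'orientation': array([-3.12e+00, -3.55e-01,  1.00e-03]), 'force': array([-0.245,  0.173,  0.025]), 'torque': array([-0.015,  0.025,  0.046]), 'gripper_width': np.float64(0.085)}
top [[480.3, 0.0, 318.9], [0.0, 480.3, 204.4], [0.0, 0.0, 1.0]] [[-0.016, -0.997, 0.079, 0.406], [-1.0, 0.015, -0.011, 0.082], [0.01, -0.079, -0.997, 1.504], [0.0, 0.0, 0.0, 1.0]]
side [[409.4, 0.0, 319.1], [0.0, 409.4, 197.8], [0.0, 0.0, 1.0]] [[0.993, -0.091, 0.079, 0.41], [-0.119, -0.633, 0.765, -1.025], [-0.02, -0.769, -0.639, 0.989], [0.0, 0.0, 0.0, 1.0]]
```

View pics/top0.png

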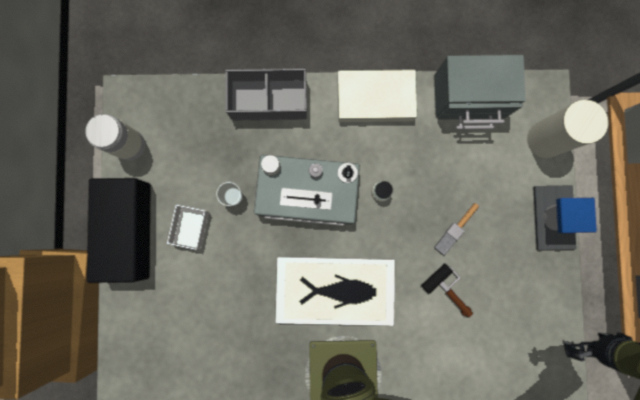

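View pics/side0.png

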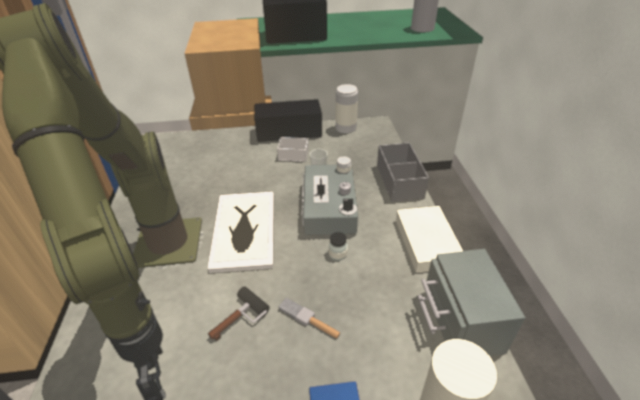

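Top view: the blower spans about (258,157)–(358,223), with the lever near (318,200) and the knob at (347,173). Side view: lever near (321,188). Next I'll zoom both in one picture.

```bash
python3 - <<'E'
import cv2,numpy as np
a=cv2.imread("pics/top0.png")[145:235,245:370];b=cv2.imread("pics/side0.png")[150:240,290:370]
a=cv2.resize(a,None,fx=6,fy=6,interpolation=2)[:, :];b=cv2.resize(b,None,fx=6,fy=6,interpolation=2)
a=cv2.resize(a,(500,360));b=cv2.resize(b,(320,360))[:,:300]
cv2.imwrite("pics/z.png",np.hstack([a,b]))
E
```

```text
(no output)
```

View pics/z.png

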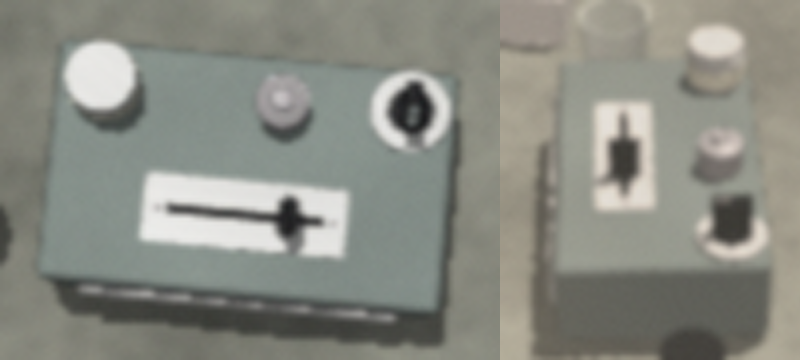

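Zoom (×4, origins (245,145) and (290,150)): the deck corners, the lever at about (288,217) in the top crop, and the knob to its right-rear are all clear. Next I'll compute the poses.

```bash
cat > h.py <<'E'
import numpy as np
from station import camera_info
def ray(n,p):
    i=camera_info(n);K=np.array(i["camera_matrix"]);T=np.array(i["pose"])
    return T[:3,3],T[:3,:3]@np.linalg.inv(K)@np.array([*p,1.])
def atz(n,p,z):
    o,d=ray(n,p);return o+d*(z-o[2])/d[2]
def tri(a,b):
    (o,d),(q,e)=a,b
    A=np.stack([d,-e],1);s=np.linalg.lstsq(A,q-o,rcond=None)[0]
    return (o+d*s[0]+q+e*s[1])/2,np.linalg.norm(o+d*s[0]-q-e*s[1])
E
python3 - <<'E'
from h import *
import cv2
np.set_printoptions(precision=4,suppress=True)
t=lambda x,y:(245+x/4-.4,145+y/4-.4)
s=lambda x,y:(290+(x-500)/4-.4,150+y/4-.4)
C=np.array([atz("top",t(*p),.09)[:2] for p in [(65,43),(457,73),(437,312),(42,275)]]);print(C,C.mean(0))
loc=np.array([[90,150],[90,-150],[-90,-150],[-90,150]])/1000
c=C.mean(0);H=loc.T@(C-c);th=np.arctan2(H[0,1]-H[1,0],H[0,0]+H[1,1]);print("yaw",th)
R=np.array([[np.cos(th),-np.sin(th)],[np.sin(th),np.cos(th)]])
print("resid",(C-c)@R-loc)
B=lambda p:R.T@(p[:2]-c)
for nm,p in dict(pl1=(146,171),pl2=(349,190),pl3=(345,258),pl4=(139,240),sl1=(166,208),sl2=(323,221)).items(): print(nm,B(atz("top",t(*p),.09)))
L,e=tri(ray("top",t(289,216)),ray("side",s(625,145)));print("lever tri",L,e,B(L))
L=atz("top",t(289,212),.132);print("lever top@.132",L,B(L)); L=atz("side",s(625,140),.132);print("side",L,B(L))
E
```

```text
[[ 0.6669  0.2363]
 [ 0.6402 -0.0548]
 [ 0.4627 -0.036 ]
 [ 0.4944  0.2543]] [0.566  0.0999]
yaw -0.10143976240067748
resid [[-0.0035 -0.0042]
 [-0.0006  0.0036]
 [ 0.0009  0.0043]
 [ 0.0031 -0.0037]]
pl1 [-0.0036  0.0772]
pl2 [-0.0047 -0.0736]
pl3 [-0.0552 -0.0749]
pl4 [-0.055   0.0776]
sl1 [-0.0297  0.0599]
sl2 [-0.0293 -0.0564]
lever tri [0.5312 0.0721 0.124 ] 0.001991027002723463 [-0.0319 -0.0312]
lever top@.132 [0.5343 0.0721 0.132 ] [-0.0287 -0.0309]
side [0.5299 0.0688 0.132 ] [-0.0328 -0.0347]
```

Travel zero is at box y = −48 mm. The lever is at about −32 mm, which is notch 1. I'll shut the fingers, turn tool x along the slot (tool x = box +y, tool y = box +x) and travel over at a safe height.

Emit:
servo_tool(
  delta_rot=[
    [0,0,-0.138],
    [0,0,-0.138],
    [0,0,-0.138],
    [0,0,-0.138],
    [0,0,-0.138],
    [0,0,-0.138],
    [0,0,-0.138],
    [0,0,-0.138],
    [0,0,-0.138],
    [0,0,0],
    [0,0,0],
    [0,0,0],
    [0,0,0],
    [0,0,0],
    [0,0,0],
    [0,0,0],
    [0,0,0],
    [0,0,0],
  ],
  offset=[
    [0,0,0],
    [0,0,0],
    [0,0,0],
    [0,0,0],
    [0,0,0],
    [0,0,0],
    [0,0,0],
    [0,0,0],
    [0,0,0],
    [25,38,0],
    [25,38,0],
    [25,38,0],
    [25,38,0],
    [25,38,0],
    [25,38,0],
    [25,38,0],
    [25,38,0],
    [0,0,0],
  ],
  grip=[255,255,255,255,255,255,255,255,255,255,255,255,255,255,255,255,255,255],
  squeeze=60,
)

```text
time_s: 1.9
position: [0.4713, -0.4339, 0.2535]
orientation: [2.319, 2.118, 0.013]
force: [1.0, 0.8, 0.1]
gripper_width: -0.0001
```

Emit:
servo_tool(
  delta_rot=[
    [0,0,0],
    [0,0,0],
    [0,0,0],
    [0,0,0],
    [0,0,0],
    [0,0,0],
    [0,0,0],
    [0,0,0],
    [0,0,0],
    [0,0,0],
    [0,0,0],
    [0,0,0],
    [0,0,0],
    [0,0,0],
    [0,0,0],
    [0,0,0],
  ],
  offset=[
    [40,0,0],
    [40,0,0],
    [40,0,0],
    [40,0,0],
    [40,0,0],
    [40,0,0],
    [40,0,0],
    [40,0,0],
    [40,0,0],
    [40,0,0],
    [40,0,0],
    [40,0,0],
    [40,0,0],
    [40,0,0],
    [0,0,0],
    [0,0,0],
  ],
  grip=[255,255,255,255,255,255,255,255,255,255,255,255,255,255,255,255],
)

```text
time_s: 3.5
position: [0.5199, 0.1169, 0.253]
orientation: [-2.329, -2.108, 0.001]
force: [-0.6, 0.2, 0.1]
gripper_width: 0.0002
```

```bash
cat >> h.py <<'E'
import cv2
from scipy.spatial.transform import Rotation as Ro
from station import arm,camera
np.set_printoptions(precision=4,suppress=True)
c0=np.array([.566,.0999]);th=-.1014
Rb=np.array([[np.cos(th),-np.sin(th)],[np.sin(th),np.cos(th)]])
def B(p): return Rb.T@(np.array(p[:2])-c0)
def rep():
    s=arm.observe();p=s["position"];M=Ro.from_rotvec(s["orientation"]).as_matrix()
    print("t",s["time_s"],"box mm",B(p)*1000,"z",p[2]*1000,"yaw-err",np.arctan2(M[1,0],M[0,0])-(th+np.pi/2),"tz",M[:,2],"w",s["gripper_width"],"Fbox",Rb.T@s["force"][:2],s["force"][2],"q",s["qpos"])
E
python3 - <<'E'
from h import *
rep()
i=camera_info("wrist");print(i)
cv2.imwrite("pics/w1.png",camera("wrist")[:,:,::-1])
E
```

```text
t 3.5 box mm [-47.5498  12.2372] z 252.96112734811672 yaw-err 0.0019411622714000654 tz [-0.0008 -0.0003 -1.    ] w 0.0002080708868775951 Fbox [-0.6417  0.1791] 0.12451922391589781 q [-0.0192  0.5975 -0.4676  1.8344  0.3627  0.7959 -0.7739]
{'camera_matrix': array([[349.368 ,   0.    , 313.6832],
       [  0.    , 349.368 , 199.3329],
       [  0.    ,   0.    ,   1.    ]]), 'pose': array([[ 0.9952, -0.0936, -0.0301,  0.5272],
       [-0.0983, -0.9489, -0.3   ,  0.1941],
       [-0.0005,  0.3015, -0.9535,  0.3739],
       [ 0.    ,  0.    ,  0.    ,  1.    ]])}
```

View pics/w1.png

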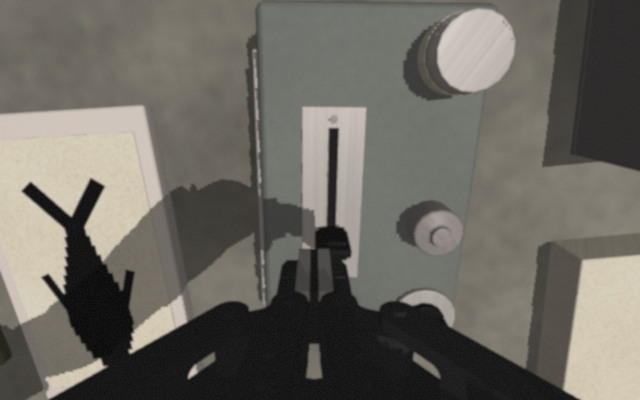

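The wrist view shows the slot from (333,128), the lever top around (332,238) just ahead of the shut fingers, and the plate's left end at (303,107)–(365,107). Next I'll check the slot line and the lever from this view.

```bash
python3 - <<'E'
from h import *
for nm,p,z in [("plL1",(303,107),.09),("plL2",(366,107),.09),("slotL",(333.5,128),.09),("slot mid",(333,200),.09),("deckLF",(258,3),.09),("deckRF",(262,307),.09),("lev top far edge",(333,228),.132),("lev top l",(317,235),.132),("lev top r",(349,235),.132)]: print(nm,B(atz("wrist",p,z))*1000)
w=camera("wrist");cv2.imwrite("pics/w1z.png",cv2.resize(w[190:290,270:400,::-1],None,fx=6,fy=6,interpolation=2))
E
```

```text
plL1 [-56.2283  74.3686]
plL2 [-6.7119 74.3873]
slotL [-31.97    58.1142]
slot mid [-31.3376  -2.3599]
deckLF [-88.1192 147.1472]
deckRF [ -96.5783 -108.4809]
lev top far edge [-33.3796 -10.8479]
lev top l [-45.2847 -16.5115]
lev top r [-21.2821 -16.4966]
```

View pics/w1z.png

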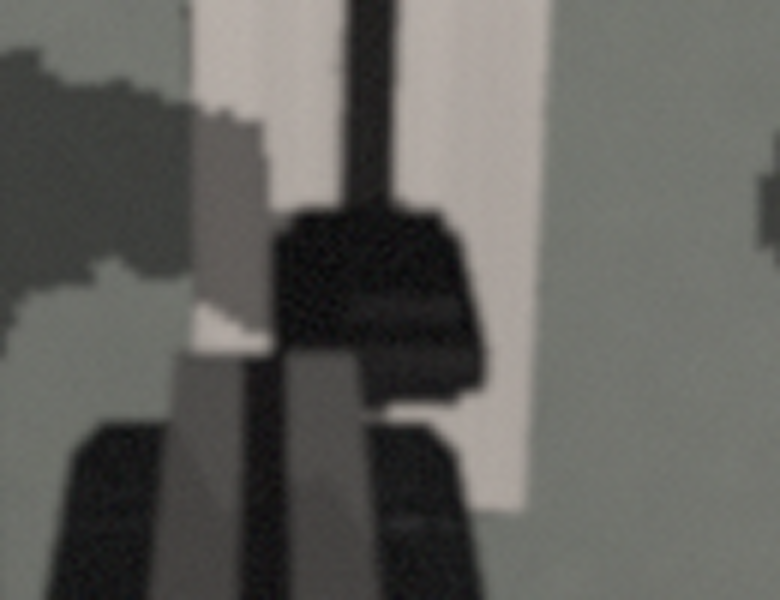

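In the zoom, the lever's +y face runs from its base at row ≈225 to its top edge at row ≈240. The top face ends at row ≈257, and the finger hides its left side.

```bash
python3 - <<'E'
from h import *
for nm,p,z in [("base +y",(331,225.3),.09),("top +y",(333,240),.132),("top -y right",(350,256),.132),("base right corner",(345.5,225.5),.09),("base left",(316.5,226),.09)]: print(nm,B(atz("wrist",p,z))*1000)
E
```

```text
base +y [-32.5464 -26.4124]
top +y [-33.0678 -21.4554]
top -y right [-19.8516 -34.8088]
base right corner [-19.8896 -26.6125]
base left [-45.1982 -27.0567]
```

The lever centre is at about box (−32, −32), so notch 1. I'll align with the slot line and go down on the lever's left side, TCP to z ≈ 130, where the tips are 18 mm over the deck.

Emit:
servo_tool(
  delta_rot=[
    [0,0,0],
    [0,0,0],
    [0,0,0],
    [0,0,0],
    [0,0,0],
    [0,0,0],
    [0,0,0],
    [0,0,0],
    [0,0,0],
  ],
  offset=[
    [5,8,0],
    [5,8,0],
    [0,0,30],
    [0,0,30],
    [0,0,30],
    [0,0,20],
    [0,0,12],
    [0,0,0],
    [0,0,0],
  ],
  grip=[255,255,255,255,255,255,255,255,255],
)

```text
time_s: 4.5
position: [0.5381, 0.1246, 0.1318]
orientation: [2.332, 2.105, 0.002]
force: [0.7, -0.2, 0.2]
gripper_width: -0.0005
```

```bash
python3 - <<'E'
from h import *
rep()
E
```

```text
t 4.5 box mm [-30.281   21.7668] z 131.79100713449543 yaw-err -0.0009564232518195492 tz [ 0.0012  0.0004 -1.    ] w -0.00047365581097957117 Fbox [ 0.7414 -0.1536] 0.17933479587641787 q [-0.1013  0.7899 -0.3544  1.8857  0.4903  0.551  -0.885 ]
```

Emit:
servo_tool(
  delta_rot=[
    [0,0,0],
    [0,0,0],
    [0,0,0],
    [0,0,0],
    [0,0,0],
    [0,0,0],
    [0,0,0],
    [0,0,0],
    [0,0,0],
    [0,0,0],
  ],
  offset=[
    [-10,0,0],
    [-10,0,0],
    [-10,0,0],
    [-2,0,0],
    [-2,0,0],
    [-2,0,0],
    [-2,0,0],
    [-2,0,0],
    [0,0,0],
    [0,0,0],
  ],
  grip=[255,255,255,255,255,255,255,255,255,255],
)

```text
time_s: 5.5
position: [0.5336, 0.0861, 0.1317]
orientation: [-2.33, -2.106, -0.004]
force: [0.1, 4.8, 4.2]
gripper_width: 0.0001
```

```bash
python3 - <<'E'
from h import *
rep()
E
```

```text
t 5.5 box mm [-30.7965 -16.9778] z 131.6573321389802 yaw-err 0.000673670172769647 tz [ 0.0013  0.0019 -1.    ] w 0.00010973640962391718 Fbox [-0.397   4.8218] 4.15732491574928 q [-0.0309  0.7803 -0.3573  1.9212  0.5075  0.5274 -0.8385]
```

Contact reads 4.8 N, the climb out of notch 1. I'll carry on toward the stop.

Emit:
servo_tool(
  delta_rot=[
    [0,0,0],
    [0,0,0],
    [0,0,0],
    [0,0,0],
    [0,0,0],
    [0,0,0],
  ],
  offset=[
    [-2,0,0],
    [-2,0,0],
    [-2,0,0],
    [-2,0,0],
    [0,0,0],
    [0,0,0],
  ],
  grip=[255,255,255,255,255,255],
)

```text
time_s: 6.1
position: [0.5322, 0.0759, 0.1311]
orientation: [2.332, 2.104, -0.002]
force: [0.4, -0.0, 0.0]
gripper_width: 0.0001
```

Emit:
servo_tool(
  delta_rot=[
    [0,0,0],
    [0,0,0],
    [0,0,0],
    [0,0,0],
    [0,0,0],
  ],
  offset=[
    [-2,0,0],
    [-2,0,0],
    [-1,0,0],
    [0,0,0],
    [0,0,0],
  ],
  grip=[255,255,255,255,255],
)

```text
time_s: 6.6
position: [0.5323, 0.0752, 0.1314]
orientation: [-2.327, -2.107, -0.007]
force: [0.4, 7.9, -2.6]
gripper_width: 0.0
```

```bash
python3 - <<'E'
from h import *
rep()
E
```

```text
t 6.6 box mm [-31.0743 -27.9458] z 131.38488905087283 yaw-err 0.002110968256952006 tz [ 0.0016  0.0053 -1.    ] w 1.3409853888986357e-05 Fbox [-0.4162  7.8866] -2.6293156545118257 q [-0.0074  0.7785 -0.3606  1.9308  0.5121  0.5194 -0.8222]
```

It snapped, then went firm at by ≈ −28, with only 0.7 mm of movement for 5 mm commanded. I'll press a bit more to confirm the stop.

Emit:
servo_tool(
  delta_rot=[
    [0,0,0],
    [0,0,0],
    [0,0,0],
    [0,0,0],
    [0,0,0],
  ],
  offset=[
    [-2,0,0],
    [-2,0,0],
    [-2,0,0],
    [0,0,0],
    [0,0,0],
  ],
  grip=[255,255,255,255,255],
)

```text
time_s: 7.1
position: [0.5322, 0.0749, 0.1316]
orientation: [-2.319, -2.108, -0.019]
force: [-0.4, 16.9, -6.7]
gripper_width: -0.0001
```

```bash
python3 - <<'E'
from h import *
rep()
E
```

```text
t 7.1 box mm [-31.089  -28.3076] z 131.5511909241844 yaw-err 0.006313304233796613 tz [ 0.004   0.0135 -0.9999] w -6.983943005988586e-05 Fbox [-2.1504 16.7619] -6.716076198395755 q [ 0.0017  0.7781 -0.3674  1.934   0.5123  0.5128 -0.8146]
```

The stop is confirmed at 17 N with no further travel, so shut is TCP by ≈ −28. I'll back off, lift over the lever and come down on its right side.

Emit:
servo_tool(
  delta_rot=[
    [0,0,0],
    [0,0,0],
    [0,0,0],
    [0,0,0],
    [0,0,0],
    [0,0,0],
    [0,0,0],
    [0,0,0],
    [0,0,0],
    [0,0,0],
    [0,0,0],
    [0,0,0],
  ],
  offset=[
    [10,0,0],
    [10,0,0],
    [0,0,0],
    [0,0,-30],
    [0,0,-30],
    [0,0,0],
    [-22,0,0],
    [-22,0,0],
    [-22,0,0],
    [0,0,0],
    [0,0,0],
    [0,0,0],
  ],
  grip=[255,255,255,255,255,255,255,255,255,255,255,255],
)

```text
time_s: 8.3
position: [0.5266, 0.0208, 0.1912]
orientation: [-2.331, -2.106, -0.001]
force: [0.3, -0.3, -0.9]
gripper_width: -0.0002
```

```bash
python3 - <<'E'
from h import *
rep()
w=camera("wrist")
cv2.imwrite("pics/w2.png",w[:,:,::-1])
E
```

```text
t 8.3 box mm [-31.1451 -82.6451] z 191.1587504359785 yaw-err 0.00037557868452786636 tz [ 0.0001  0.0006 -1.    ] w -0.00017099230453095088 Fbox [ 0.3262 -0.2385] -0.9337411732494685 q [ 0.1395  0.6793 -0.4363  1.9156  0.4564  0.645  -0.6833]
```

View pics/w2.png

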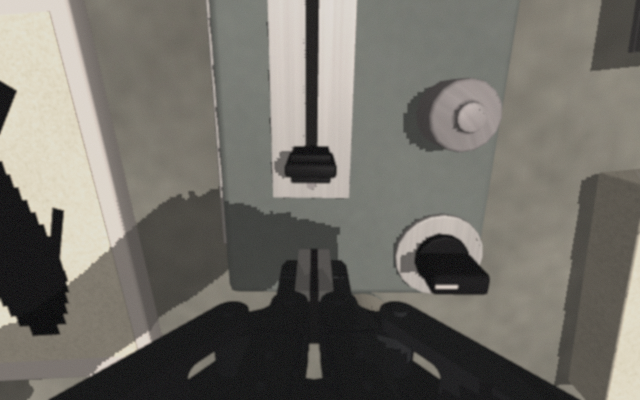

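The lever stands at the right-hand end, (311,163), the fingers at column ≈314 are in line with it, and the knob and weight are untouched. Going down and feeling for contact.

Emit:
servo_tool(
  delta_rot=[
    [0,0,0],
    [0,0,0],
    [0,0,0],
    [0,0,0],
    [0,0,0],
    [0,0,0],
    [0,0,0],
    [0,0,0],
    [0,0,0],
  ],
  offset=[
    [0,0,20],
    [0,0,20],
    [0,0,20],
    [0,0,0],
    [5,0,0],
    [5,0,0],
    [2,0,0],
    [0,0,0],
    [0,0,0],
  ],
  grip=[255,255,255,255,255,255,255,255,255],
)

```text
time_s: 9.25
position: [0.528, 0.0319, 0.1317]
orientation: [2.331, 2.105, 0.001]
force: [-0.9, -0.4, 0.2]
gripper_width: 0.0002
```

Emit:
servo_tool(
  delta_rot=[
    [0,0,0],
    [0,0,0],
    [0,0,0],
    [0,0,0],
  ],
  offset=[
    [2,0,0],
    [2,0,0],
    [0,0,0],
    [0,0,0],
  ],
  grip=[255,255,255,255],
)

```text
time_s: 9.65
position: [0.5282, 0.0359, 0.1312]
orientation: [-2.332, -2.105, 0.0]
force: [-0.7, 0.3, -0.5]
gripper_width: -0.0003
```

```bash
python3 - <<'E'
from h import *
rep()
E
```

```text
t 9.65 box mm [-31.1444 -67.4986] z 131.24094862109828 yaw-err -0.000532154415115782 tz [-0.0001 -0.0001 -1.    ] w -0.00027988162422198855 Fbox [-0.6978  0.2152] -0.5359375359157816 q [ 0.0605  0.7723 -0.3578  1.9528  0.5258  0.5086 -0.7723]
```

Still free at −67.5. I'll go on in 1 mm steps.

Emit:
servo_tool(
  delta_rot=[
    [0,0,0],
    [0,0,0],
    [0,0,0],
    [0,0,0],
  ],
  offset=[
    [1,0,0],
    [1,0,0],
    [0,0,0],
    [0,0,0],
  ],
  grip=[255,255,255,255],
)

```text
time_s: 10.05
position: [0.5284, 0.0379, 0.1313]
orientation: [2.332, 2.105, -0.0]
force: [0.1, -0.8, -0.7]
gripper_width: -0.0004
```

Emit:
servo_tool(
  delta_rot=[
    [0,0,0],
    [0,0,0],
    [0,0,0],
    [0,0,0],
  ],
  offset=[
    [1,0,0],
    [1,0,0],
    [0,0,0],
    [0,0,0],
  ],
  grip=[255,255,255,255],
)

```text
time_s: 10.45
position: [0.5286, 0.0391, 0.1313]
orientation: [2.332, 2.104, -0.002]
force: [-0.7, -4.0, 1.8]
gripper_width: -0.0002
```

Emit:
servo_tool(
  delta_rot=[
    [0,0,0],
    [0,0,0],
    [0,0,0],
    [0,0,0],
  ],
  offset=[
    [1,0,0],
    [1,0,0],
    [0,0,0],
    [0,0,0],
  ],
  grip=[255,255,255,255],
)

```text
time_s: 10.85
position: [0.5287, 0.0411, 0.1312]
orientation: [2.332, 2.104, -0.002]
force: [-0.0, -4.9, 1.7]
gripper_width: -0.0
```

```bash
python3 - <<'E'
from h import *
rep()
E
```

```text
t 10.85 box mm [-31.1051 -62.3134] z 131.24265280396753 yaw-err -0.0012033786291885118 tz [-0.0004 -0.0012 -1.    ] w -1.4387544226192797e-05 Fbox [ 0.4777 -4.877 ] 1.7082405347032654 q [ 0.0492  0.7729 -0.3561  1.9498  0.5237  0.5108 -0.7804]
```

Contact was at by ≈ −66 and the peak force at −62. I'll push on over the first half-way point.

Emit:
servo_tool(
  delta_rot=[
    [0,0,0],
    [0,0,0],
    [0,0,0],
    [0,0,0],
  ],
  offset=[
    [1,0,0],
    [1,0,0],
    [0,0,0],
    [0,0,0],
  ],
  grip=[255,255,255,255],
)

```text
time_s: 11.25
position: [0.5291, 0.0438, 0.1313]
orientation: [2.332, 2.105, -0.0]
force: [-0.0, -3.9, 0.7]
gripper_width: 0.0003
```

Emit:
servo_tool(
  delta_rot=[
    [0,0,0],
    [0,0,0],
    [0,0,0],
    [0,0,0],
  ],
  offset=[
    [1,0,0],
    [1,0,0],
    [0,0,0],
    [0,0,0],
  ],
  grip=[255,255,255,255],
)

```text
time_s: 11.65
position: [0.5294, 0.0472, 0.1313]
orientation: [-2.33, -2.106, -0.002]
force: [0.2, -0.1, -0.3]
gripper_width: 0.0003
```

Emit:
servo_tool(
  delta_rot=[
    [0,0,0],
    [0,0,0],
    [0,0,0],
    [0,0,0],
  ],
  offset=[
    [1,0,0],
    [1,0,0],
    [0,0,0],
    [0,0,0],
  ],
  grip=[255,255,255,255],
)

```text
time_s: 12.05
position: [0.5295, 0.0479, 0.1313]
orientation: [2.332, 2.105, 0.0]
force: [0.5, -0.6, 0.4]
gripper_width: -0.0001
```

```bash
python3 - <<'E'
from h import *
rep()
E
```

```text
t 12.05 box mm [-31.0808 -55.4225] z 131.30222208956513 yaw-err -0.0004468052863200178 tz [ 0.0001  0.     -1.    ] w -0.00012317245786780257 Fbox [ 0.5635 -0.5697] 0.44898917438587327 q [ 0.0374  0.7738 -0.3565  1.9465  0.5209  0.5121 -0.7885]
```

First click. On to the second: contact expected at −50, snap at about −42.

Emit:
servo_tool(
  delta_rot=[
    [0,0,0],
    [0,0,0],
    [0,0,0],
    [0,0,0],
    [0,0,0],
    [0,0,0],
    [0,0,0],
  ],
  offset=[
    [2,0,0],
    [2,0,0],
    [2,0,0],
    [2,0,0],
    [1,0,0],
    [0,0,0],
    [0,0,0],
  ],
  grip=[255,255,255,255,255,255,255],
)

```text
time_s: 12.75
position: [0.5303, 0.0557, 0.1313]
orientation: [2.332, 2.104, -0.002]
force: [-0.2, -4.3, 2.5]
gripper_width: -0.0003
```

Emit:
servo_tool(
  delta_rot=[
    [0,0,0],
    [0,0,0],
    [0,0,0],
    [0,0,0],
  ],
  offset=[
    [1,0,0],
    [1,0,0],
    [0,0,0],
    [0,0,0],
  ],
  grip=[255,255,255,255],
)

```text
time_s: 13.15
position: [0.5305, 0.0581, 0.1313]
orientation: [2.332, 2.104, -0.001]
force: [1.1, -5.9, 2.2]
gripper_width: -0.0
```

Emit:
servo_tool(
  delta_rot=[
    [0,0,0],
    [0,0,0],
    [0,0,0],
    [0,0,0],
  ],
  offset=[
    [1,0,0],
    [1,0,0],
    [0,0,0],
    [0,0,0],
  ],
  grip=[255,255,255,255],
)

```text
time_s: 13.55
position: [0.5309, 0.0626, 0.1313]
orientation: [-2.329, -2.106, -0.004]
force: [0.4, 0.2, 0.2]
gripper_width: -0.0001
```

Emit:
servo_tool(
  delta_rot=[
    [0,0,0],
    [0,0,0],
    [0,0,0],
    [0,0,0],
  ],
  offset=[
    [1,0,0],
    [1,0,0],
    [0,0,0],
    [0,0,0],
  ],
  grip=[255,255,255,255],
)

```text
time_s: 13.95
position: [0.531, 0.063, 0.1313]
orientation: [-2.331, -2.106, -0.0]
force: [0.1, -0.7, -0.2]
gripper_width: 0.0002
```

```bash
python3 - <<'E'
from h import *
rep()
E
```

```text
t 13.95 box mm [-31.1143 -40.2423] z 131.26070459907567 yaw-err -0.0002650255126255274 tz [ 0.      0.0002 -1.    ] w 0.00015034343795272508 Fbox [ 0.1619 -0.6903] -0.21826643402267637 q [ 0.0089  0.7762 -0.3553  1.9374  0.5146  0.5175 -0.8082]
```

Second click. For the third, contact is expected at about −34 and snap at about −26.

Emit:
servo_tool(
  delta_rot=[
    [0,0,0],
    [0,0,0],
    [0,0,0],
    [0,0,0],
    [0,0,0],
    [0,0,0],
    [0,0,0],
  ],
  offset=[
    [2,0,0],
    [2,0,0],
    [2,0,0],
    [2,0,0],
    [2,0,0],
    [0,0,0],
    [0,0,0],
  ],
  grip=[255,255,255,255,255,255,255],
)

```text
time_s: 14.65
position: [0.5319, 0.0718, 0.1313]
orientation: [2.332, 2.104, -0.002]
force: [0.1, -3.0, 2.1]
gripper_width: 0.0001
```

Emit:
servo_tool(
  delta_rot=[
    [0,0,0],
    [0,0,0],
    [0,0,0],
    [0,0,0],
  ],
  offset=[
    [1,0,0],
    [1,0,0],
    [0,0,0],
    [0,0,0],
  ],
  grip=[255,255,255,255],
)

```text
time_s: 15.05
position: [0.5321, 0.0738, 0.1313]
orientation: [2.332, 2.104, -0.002]
force: [0.2, -4.5, 2.4]
gripper_width: -0.0006
```

Emit:
servo_tool(
  delta_rot=[
    [0,0,0],
    [0,0,0],
    [0,0,0],
  ],
  offset=[
    [1,0,0],
    [0,0,0],
    [0,0,0],
  ],
  grip=[255,255,255],
)

```text
time_s: 15.35
position: [0.5323, 0.0753, 0.1313]
orientation: [2.332, 2.105, -0.0]
force: [0.1, -4.4, 2.5]
gripper_width: 0.0003
```

```bash
python3 - <<'E'
from h import *
rep()
E
```

```text
t 15.35 box mm [-31.0135 -27.8649] z 131.30819197110134 yaw-err -0.0008953786773460148 tz [ 0.     -0.0005 -1.    ] w 0.00030756596615846057 Fbox [ 0.5894 -4.3575] 2.500057200315463 q [-0.0149  0.7784 -0.3536  1.9287  0.5093  0.5232 -0.8248]
```

Emit:
servo_tool(
  delta_rot=[
    [0,0,0],
    [0,0,0],
    [0,0,0],
  ],
  offset=[
    [1,0,0],
    [0,0,0],
    [0,0,0],
  ],
  grip=[255,255,255],
)

```text
time_s: 15.65
position: [0.5325, 0.0787, 0.1313]
orientation: [-2.329, -2.106, -0.004]
force: [0.8, 0.5, 0.4]
gripper_width: -0.0001
```

Emit:
servo_tool(
  delta_rot=[
    [0,0,0],
    [0,0,0],
    [0,0,0],
  ],
  offset=[
    [1,0,0],
    [0,0,0],
    [0,0,0],
  ],
  grip=[255,255,255],
)

```text
time_s: 15.95
position: [0.5325, 0.0781, 0.1312]
orientation: [-2.331, -2.106, -0.001]
force: [-0.1, 0.6, 0.6]
gripper_width: -0.0001
```

```bash
python3 - <<'E'
from h import *
rep()
E
```

```text
t 15.95 box mm [-31.108  -25.0465] z 131.2489769300714 yaw-err -8.45891913237029e-05 tz [ 0.0001  0.0005 -1.    ] w -6.734393342668681e-05 Fbox [-0.1758  0.5388] 0.594651290306784 q [-0.019   0.779  -0.3543  1.9271  0.5082  0.5237 -0.8273]
```

Third click: the force has dropped to zero. I'll back away, rise and look.

Emit:
servo_tool(
  delta_rot=[
    [0,0,0],
    [0,0,0],
    [0,0,0],
    [0,0,0],
    [0,0,0],
    [0,0,0],
    [0,0,0],
    [0,0,0],
    [0,0,0],
  ],
  offset=[
    [-10,0,0],
    [-15,0,0],
    [-15,0,0],
    [0,0,0],
    [0,0,-30],
    [0,0,-30],
    [0,0,0],
    [0,0,0],
    [0,0,0],
  ],
  grip=[255,255,255,255,255,255,255,255,255],
)

```text
time_s: 16.85
position: [0.5278, 0.0375, 0.1905]
orientation: [-2.331, -2.105, 0.002]
force: [-0.0, -0.6, -1.0]
gripper_width: -0.0001
```

```bash
python3 - <<'E'
from h import *
rep()
i=camera_info("wrist")
w=camera("wrist");cv2.imwrite("pics/w3.png",w[:,:,::-1])
# predicted pixels of the lever top for each notch, for comparison
K=i["camera_matrix"];T=np.array(i["pose"])
for n in range(2,5):
    for dy in(8,-8):
        p=np.append(c0+Rb@np.array([-.031,-.048+.016*n+dy/1000]),[.132,1]);q=K@(np.linalg.inv(T)@p)[:3];print(n,dy,q[:2]/q[2])
E
```

```text
t 16.85 box mm [-31.7131 -65.9378] z 190.5252361536168 yaw-err -0.000774633583447093 tz [-0.0016 -0.0004 -1.    ] w -7.53239223196855e-05 Fbox [ 0.0472 -0.6216] -0.9502634349690284 q [ 0.1059  0.6827 -0.4339  1.9088  0.454   0.6496 -0.7125]
2 8 [315.9918 129.4168]
2 -8 [315.9233 160.5829]
3 8 [316.0643  96.5031]
3 -8 [315.9918 129.4168]
4 8 [316.1408  61.6907]
4 -8 [316.0643  96.5031]
```

View pics/w3.png

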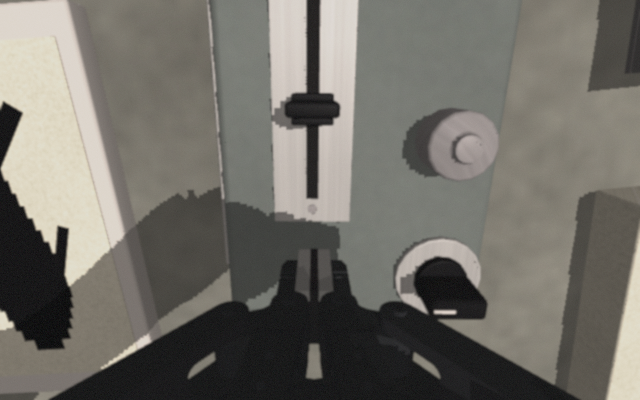

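The lever's top spans rows ≈94–125 (centre 109). Notch 3 is predicted at 97–129, and its neighbours would be centred at about 145 and 79. So it rests in the third notch, and the knob and weight haven't moved. Handing in.

```bash
python3 -c "
from station import workorder
print(workorder.finish_job())"
```

```text
the job is handed in; nothing more can be done
None
```

The damper is re-set: the lever is at rest in the third notch, and the job was handed in at about 17 s on the robot's clock.

- **Shutting:** I pushed the lever from notch 1 with the shut fingertips to the stop on the knob's side. It held firm at 17 N with no further travel.
- **Opening:** I went over to the other face and pushed it back. I felt three clicks: the force rose to about 5–6 N, then fell to zero, three times, about 16 mm apart. I backed off right after the third.
- **Last check:** the final wrist picture shows the lever's top centred at row 109. Notch 3 was predicted at row 112 and its neighbours at about 145 and 79. The fingers were clear, and the force reading was near zero.
- **Other things:** the knob and the steel weight looked unmoved in the last picture. I took no final top or side view of the ink tin and the items on the table, but the arm recorded no unexpected contact. No check failed.

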